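Lay out the test bench

ROBOT

A 6-joint arm with a two-finger parallel gripper is mounted at the origin on the work surface. World frame = base frame: x ahead of the robot, y to its left, z up, the work surface at z = 0. Lengths are in m, angles in degrees, forces in N, time in s.
With the tool pointing down it reaches from about 0.275 to 0.825 m from the base axis. Payload 5.2 kg.
Tool frame: the origin (TCP) lies midway between the tips of the shut fingers; the grasp point (between the pads) lies ctrl.tcp_to_grasp behind it (ctrl.tcp_to_grasp is the distance from the TCP to the grasp point, in m); z points along the fingers, y is the line along which they close (so a half turn about z gives the same grasp; the last joint's range is limited). The gripper opens to 93 mm and grips with 3 to 60 N. Pads are 15 mm wide; open, the fingers measure 128 mm over their backs; the gripper's body (75 mm by 188 mm) begins 65 mm behind the grasp point.
Start: joints at [-75.848, 14.817, 87.949, -0, 77.235, -11.62], TCP at [0.239, -0.495, 0.219] pointing down, gripper open.
Joint ranges: [-179.93, 179.93], [-52.35, 119.4], [10.71, 147.94], [-69.91, 249.91], [12.55, 155.21], [-178.61, 178.61]. Speed limits (degrees/s): [147.25, 147.25, 180, 180, 180, 180].

INTERFACE

Orientations are given as a 3x3 rotation matrix whose columns are the frame's x, y, z axes.
In Python, from rig import ctrl gives the robot as it stands.
- The arm moves only by the tool send_rows, never from a script. Its argument "targets" is a list of rows, each a list of 4 numbers: the shift along the tool's x, y, z scaled (see below), then the turn about the tool's z scaled (see below). In form: [[x, y, z, yaw], ...]. A call has 1 to 10 rows; each row is the pose to reach, as a shift and turn from the pose commanded when the call began, along the tool's axes at that moment; what a row does not reach only later rows make up. The controller multiplies each number of a shift by 0.5 m and each number of a turn by 120 degrees. A row lasts 1/12 s, in which the tool goes at most 41.7 mm and 7.16 degrees, less where a joint would pass 70% of its speed; a pose out of reach is approached as far as the arm can. A call with a number of a shift or a turn outside -1 to 1 is refused whole. A call with a gripper value outside its range is refused whole. "hand" is the opening, from 0 (shut) to 1 (fully open), set as the call begins (left out, the last holds). The fingers move at their own pace and stop on an object; "squeeze" is the grip in N (left out, the last holds). Time passes only in rows, so rows that repeat a pose let the fingers close. It gives the time, the measured TCP pose, the force, the opening and the grip force at its end, in the units of the state.
- ctrl.observe(): the state, without advancing time (a new reading comes with each control period).
- ctrl.snapshot(name): name is "scene" or "top" or "wrist"; returns the picture (420x560x3 uint8, red, green, blue); there is no depth.
- ctrl.camera_params(name): a dict with "vfov" (degrees; the focal length in pixels is half the picture's height over the tangent of half this angle, whatever the lens; pixels are square), "cx", "cy" (the principal point, pixels), "extrinsics" (4x4, takes a point from camera to world coordinates). Camera axes: x right, y up, looking along -z (the intrinsics and any distortion apply to the point x, -y, -z); pixel columns grow to the right and rows downward; lengths in m; the calibration is good to about 2 mm. A picture is of the moment at which its call begins: read the wrist's pose just before it. camera_params takes no time and is no camera call; for the wrist camera it gives the pose at the moment of the call.
- ctrl.close_job(): hands the job in; it is judged then, once.
The state is a dict: "time_s": time; "q": joint angles; "dq": joint speeds; "joint_efforts": joint torques, N m; "position": TCP position; "orientation": TCP orientation; "wrist_force": force on the tool from outside, world axes, zero at the start; "ft_torque": the same for the moment, N m; "grip_width": finger opening in m; "grasp_force": force on a finger pad.
Only numpy, scipy, OpenCV 4.12 (cv2) and the standard library are available. Lean on these libraries where they do the work, as an engineer would, in place of code of your own. Each camera call takes 0.05 s, during which the arm holds its last target. There are 200 camera calls.

TASK

Set the bench for a residue test: lay the white test cassette flat in front of the orange tube rack (on the robot's side of it), parallel to the rack, centred on its length and about 40 mm clear of it, and stand the green-capped bottle off the cassette's left end and the blue-capped bottle off its right end (left and right as the robot sees them), each in line with the cassette and about 40 mm clear of its end. Set the blue-lidded tip box on top of the white kit carton, centred, with its long sides along the carton's long sides. Keep every bottle upright, and leave the red-capped bottle, the glass beaker and the marker pen where they are.

Things in the scene. Friction and masses are not known exactly. Their poses are not given: they have to be found in the camera images.
- rack: orange microtube rack, fixed to the bench; base block 60 mm deep (x) by 130 mm long (y), 30 mm high, with two rows of small capped tubes to 48 mm (blue caps in the front row, green caps in the back row). Origin: centre of its underside; its y axis runs along its length towards the robot's left, its front long face is at x = -30 mm and faces the robot, turned by up to 0.3 rad
- carton: white test-kit carton with a green band across one end, fixed to the bench; 84 mm (x) by 120 mm (y, its length) by 45 mm high, flat closed top. Origin: centre of its underside, z up
- tip_box: loose closed pipette-tip box, grey below with a blue lid dotted white; 58 mm wide (x) by 86 mm long (y) by 40 mm high, about 120 g. Origin: centre of its underside, z up
- cassette: loose white plastic test cassette lying flat, with a grey window and a grey round well on top; 24 mm wide (x) by 70 mm long (y) by 10 mm thick, about 25 g; either way round will do. Origin: centre of its underside, z up
- green_bottle: small reagent bottle, white cylindrical body 32 mm in diameter and 44 mm high with a green screw cap 26 mm in diameter from z = 49 mm to 65 mm (overall height 65 mm), standing upright; about 60 g. Origin: centre of its underside, z up
- blue_bottle: small reagent bottle, white cylindrical body 32 mm in diameter and 44 mm high with a blue screw cap 26 mm in diameter from z = 49 mm to 65 mm (overall height 65 mm), standing upright; about 60 g. Origin: centre of its underside, z up
- red_bottle: small BYSTANDER reagent bottle, white cylindrical body 32 mm in diameter and 44 mm high with a red screw cap 26 mm in diameter from z = 49 mm to 65 mm (overall height 65 mm), standing upright; about 60 g. Origin: centre of its underside, z up. Not part of the job: it stays where it is
- beaker: BYSTANDER small clear glass beaker, 60 mm in diameter and 70 mm high, standing. Origin: centre of its underside. It stays where it is
- marker: BYSTANDER black marker pen with a grey cap, lying flat; 130 mm long (x), 15 mm thick. Origin: middle of its length, at its underside. It stays where it is
Not all that is in view belongs to the job. What is shaped like the blue_bottle but purple or yellow is not meant.

How it is judged (in metres and radians):
At the end, for the whole second after the job is handed in: At rest: cassette flat, 25-55 mm before the rack, centred within 15 mm, parallel within 0.15 rad; green bottle left, blue right, upright, 76-106 mm from cassette centre, within 15 mm of its long centre line; tip box level on carton, centred within 12 mm, parallel within 0.15 rad (x of cassette in the frame of rack between -0.097 and -0.067 m and y of cassette in the frame of rack between -0.015 and 0.015 m and angle between the y axis of cassette and the y axis of rack, either way round below 0.15 rad and angle between each of cassette, green_bottle, blue_bottle's own z axis and vertical below 0.1 rad and height (world z) of cassette between -0.004 and 0.004 m and horizontal distance between green_bottle and cassette between 0.076 and 0.106 m and x of green_bottle in the frame of cassette between -0.015 and 0.015 m and y of green_bottle in the frame of rack above 0.04 m and height (world z) of green_bottle between -0.004 and 0.004 m and horizontal distance between blue_bottle and cassette between 0.076 and 0.106 m and x of blue_bottle in the frame of cassette between -0.015 and 0.015 m and y of blue_bottle in the frame of rack below -0.04 m and height (world z) of blue_bottle between -0.004 and 0.004 m and horizontal distance between tip_box and carton below 0.012 m and angle between the y axis of tip_box and the y axis of carton, either way round below 0.15 rad and z of tip_box in the frame of carton between 0.041 and 0.049 m and angle between tip_box's own z axis and vertical below 0.08 rad and linear speed of each of cassette, green_bottle, blue_bottle, tip_box below 0.02 m/s and angular speed of each of cassette, green_bottle, blue_bottle, tip_box below 0.2 rad/s); the robot touches nothing.
It fails at once if red bottle shifted by more than 20 mm (distance of red_bottle from where it was at the start of the episode above 0.02 m).
It fails at once if beaker shifted by more than 20 mm (distance of beaker from where it was at the start of the episode above 0.02 m).
It fails at once if marker shifted by more than 20 mm (distance of marker from where it was at the start of the episode above 0.02 m).
It fails at once if a bottle tipped over (angle between any of green_bottle, blue_bottle, red_bottle's own z axis and vertical above 0.8 rad).
It also fails if it takes over 99 s, if anything falls off the work surface, if the arm or the gripper's body presses on something with over 40 N, if the wrist force passes 120 N, or if a joint passes its speed limit or range.

## Working session

There is one attempt and no reset: what is moved stays moved. The work goes in short steps, Python scripts to look and compute and a tool call to move; the robot and the scene stay as the last step left them, time stands still between calls to the robot, and variables do not carry over. Pictures are saved under pics/ and viewed, at most 14 in all, crops included, and the job is handed in when it is done.

Besides the shell and the picture viewer there is one more tool, called after "Request:" as name(argument=value, ...), one argument or row to a line, values as JSON. send_rows: Moves the arm, as the interface text tells. Shifts and turns lie within -1 to 1; 1 stands for 0.5 m of shift or 120 degrees of turn. Its arguments: {"type":"object","properties":{"targets":{"type":"array"},"hand":{"type":"number"},"squeeze":{"type":"number"}},"required":["targets"]}

```bash
mkdir -p pics; ls; python3 - <<'E'
from rig import ctrl
import cv2
print(ctrl.tcp_to_grasp)
for n in("top","scene"):
    p=ctrl.camera_params(n);print(n,p)
    im=ctrl.snapshot(n)[:,:,::-1];cv2.imwrite(f"pics/{n}0_raw.png",im)
    cv2.imwrite(f"pics/{n}0.png",cv2.resize(im,(800,600),interpolation=cv2.INTER_CUBIC))
o=ctrl.observe();print(o["position"],o["orientation"],o["time_s"],o["grip_width"])
E
```

```text
pics
0.0188
top {'vfov': 48.37133278365166, 'cx': 282.29574756723366, 'cy': 214.57860605423724, 'extrinsics': array([[ 0.02338905,  0.99185725, -0.12518845,  0.40502246],
       [-0.99970659,  0.02399348,  0.00332236,  0.07741698],
       [ 0.00629902,  0.12507401,  0.99212742,  1.35615253],
       [ 0.        ,  0.        ,  0.        ,  1.        ]])}
scene {'vfov': 43.934429025066926, 'cx': 287.9166790393471, 'cy': 212.7240829415989, 'extrinsics': array([[ 0.51034174, -0.49907968,  0.70033619,  1.50081463],
       [ 0.85965725,  0.27404533, -0.43114797, -0.46405412],
       [ 0.02325333,  0.82208189,  0.56889423,  0.76845069],
       [ 0.        ,  0.        ,  0.        ,  1.        ]])}
[ 0.23904779 -0.49480014  0.21792255] [[ 9.00509135e-01  4.34836892e-01 -4.18038200e-04]
 [ 4.34836983e-01 -9.00507807e-01  1.57740062e-03]
 [ 3.09465319e-04 -1.60224213e-03 -9.99998669e-01]] 0.1 0.09332794913386377
```

View pics/top0.png

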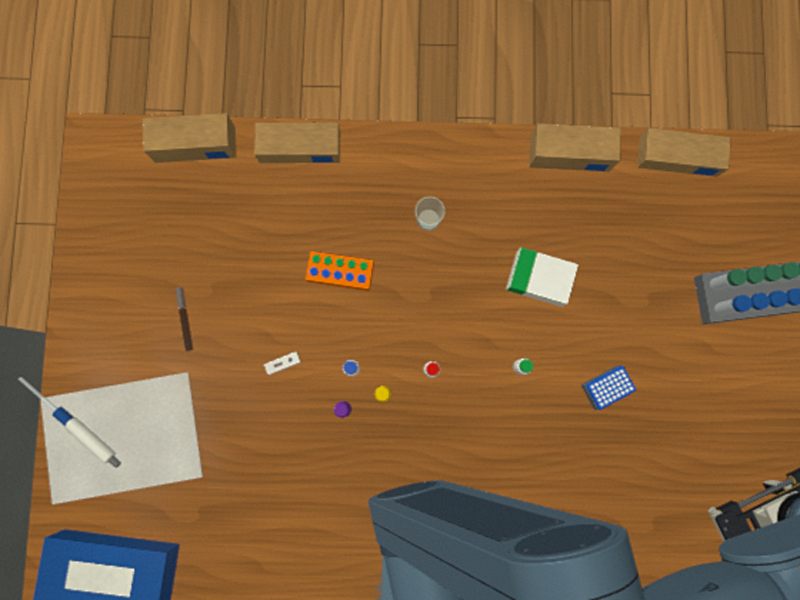

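View pics/scene0.png

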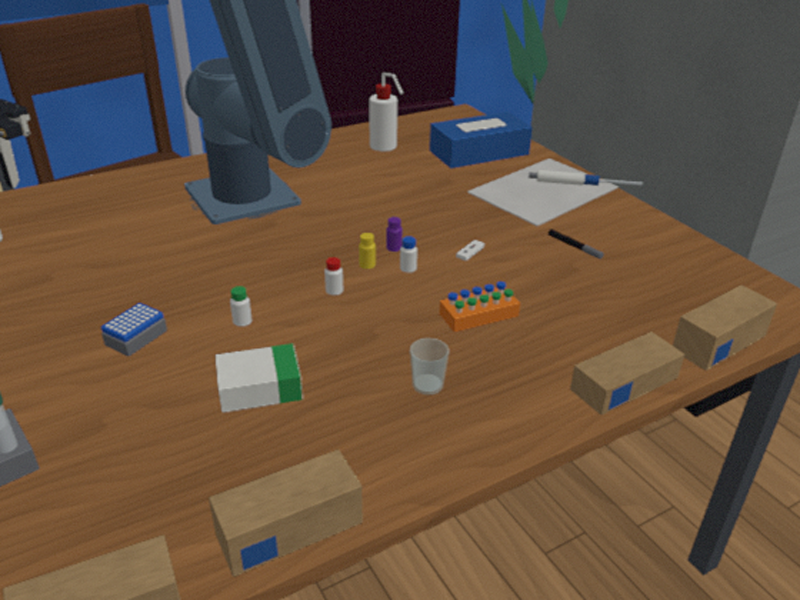

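The top view shows everything: rack near (340,270), cassette (282,362), blue bottle (350,368), red (432,369), green (524,366), tip box (610,387) and carton (542,276). I'll read closer in enlarged crops.

```bash
cat > h.py <<'E'
import numpy as np,cv2
def cam(ctrl,n):
    p=ctrl.camera_params(n);f=210/np.tan(np.radians(p["vfov"]/2));return f,p["cx"],p["cy"],np.array(p["extrinsics"])
def px2w(c,u,v,z):
    f,cx,cy,E=c;d=E[:3,:3]@np.array([(u-cx)/f,-(v-cy)/f,-1]);o=E[:3,3];return o+d*(z-o[2])/d[2]
def w2px(c,P):
    f,cx,cy,E=c;q=(np.asarray(P,float)-E[:3,3])@E[:3,:3];return np.stack([cx-f*q[...,0]/q[...,2],cy+f*q[...,1]/q[...,2]],-1)
E
python3 - <<'E'
import cv2
im=cv2.imread("pics/top0_raw.png")
a=im[165:295,180:320];b=im[165:295,320:460]
for n,x in(("cA",a),("cB",b)):
    x=cv2.resize(x,None,fx=4.5,fy=4.5,interpolation=cv2.INTER_CUBIC);cv2.imwrite(f"pics/{n}.png",x);print(x.shape)
E
```

```text
(585, 630, 3)
(585, 630, 3)
```

View pics/cA.png

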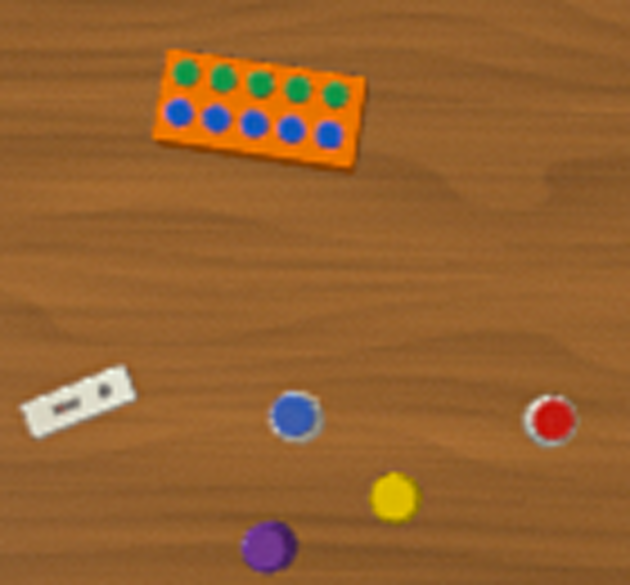

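View pics/cB.png

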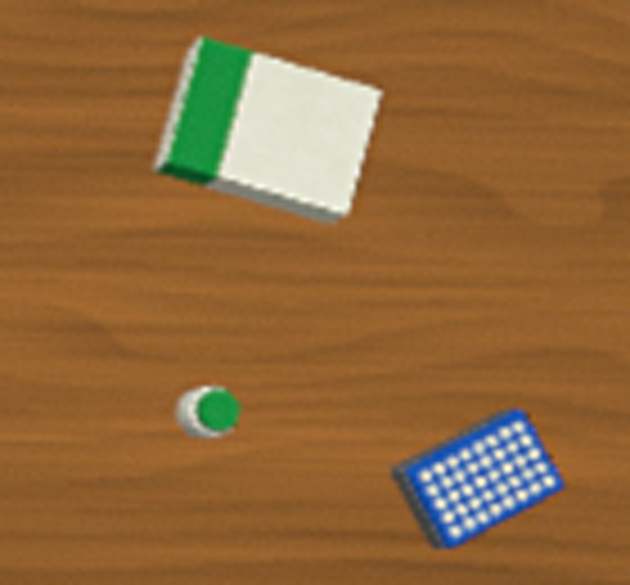

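The crops show clear outlines. The rack caps centre near (257,104) in cA, and the cassette centre is at (80,402). The blue cap is at (295,415) and red at (554,419). In cB, green is at (218,410), the carton centre near (280,120) and the tip box near (490,475). I'll fit the known shapes to the silhouettes in both cameras.

```bash
cat > fit.py <<'E'
import numpy as np,cv2
from scipy.optimize import minimize
from h import *
def box(a,b,h):return np.array([[x,y,z] for x in(-a/2,a/2) for y in(-b/2,b/2) for z in(0,h)])
t=np.linspace(0,2*np.pi,24,endpoint=False)
def ring(r,z):return np.c_[r*np.cos(t),r*np.sin(t),0*t+z]
BOT=[np.vstack([ring(.016,0),ring(.016,.044)]),np.vstack([ring(.013,.049),ring(.013,.065)]),np.vstack([ring(.010,.044),ring(.010,.049)])]
SH=dict(rack=[box(.06,.13,.03)],carton=[box(.084,.12,.045)],tip=[box(.058,.086,.04)],cas=[box(.024,.07,.01)],bot=BOT)
def mask(im):
    hsv=cv2.cvtColor(im,cv2.COLOR_BGR2HSV).astype(int);H,S=hsv[...,0],hsv[...,1]
    return ((abs(H-14)>9)|(S<110)|(S>228)).astype(np.uint8)
K=4
def rend(parts,p,c,u0,v0,n):
    m=np.zeros((n*K,n*K),np.uint8);cs,sn=np.cos(p[2]),np.sin(p[2])
    for P in parts:
        Q=P.copy();Q[:,0]=cs*P[:,0]-sn*P[:,1]+p[0];Q[:,1]=sn*P[:,0]+cs*P[:,1]+p[1];Q[:,2]+=p[3] if len(p)>3 else 0
        q=(w2px(c,Q)-[u0,v0]+.5)*K
        cv2.fillConvexPoly(m,cv2.convexHull(np.round(q*16).astype(np.int32)),1,shift=4)
    return m
def fit(shape,p0,views,rad=30):
    L=[]
    for im,c in views:
        u,v=w2px(c,[p0[0],p0[1],.02]).astype(int);u0,v0=u-rad,v-rad
        M=mask(im)[max(v0,0):v0+2*rad,max(u0,0):u0+2*rad];M=cv2.copyMakeBorder(M,max(-v0,0),max(0,2*rad-M.shape[0]-max(-v0,0)),max(-u0,0),max(0,2*rad-M.shape[1]-max(-u0,0)),cv2.BORDER_CONSTANT)
        g=rend(SH[shape],list(p0[:3]),c,u0,v0,2*rad)
        # keep only components overlapping the guess
        n,lab=cv2.connectedComponents(M);g1=g[::K,::K];keep=[k for k in range(1,n) if (g1[lab==k]).any()]
        M=np.isin(lab,keep).astype(np.uint8);M=cv2.morphologyEx(M,cv2.MORPH_CLOSE,np.ones((5,5)))
        L.append((cv2.resize(M,None,fx=K,fy=K,interpolation=cv2.INTER_NEAREST),c,u0,v0))
    f=lambda p:sum((rend(SH[shape],[p[0]/100,p[1]/100,p[2]],c,u0,v0,2*rad)!=M).sum()/max(M.sum(),1) for M,c,u0,v0 in L)
    x0=[p0[0]*100,p0[1]*100,p0[2]]
    for s in(1,.3,.1):
        S=np.array([x0]*4,float);S[1,0]+=s;S[2,1]+=s;S[3,2]+=.15*s
        r=minimize(f,x0,method="Nelder-Mead",options=dict(initial_simplex=S,xatol=.005,fatol=1e-4));x0=r.x
    return np.round([r.x[0]/100,r.x[1]/100,r.x[2],r.fun/len(L)],4)
E
python3 - <<'E'
from rig import ctrl
from fit import *
V={n:(cv2.imread(f"pics/{n}0_raw.png"),cam(ctrl,n)) for n in("top","scene")}
def g(o,x,y,z):return px2w(V["top"][1],o+x/4.5,165+y/4.5,z)[:2]
def ang(a,b):d=np.array(b)-a;return np.arctan2(d[1],d[0])
G=[("rack","rack",g(180,257.5,104,.048),ang(g(180,330,135,.048),g(180,179,113,.048))-np.pi/2),
("carton","carton",g(320,280,120,.045),ang(g(320,382,92,.045),g(320,202,38,.045))-np.pi/2),
("tip","tip",g(320,485,475,.04),ang(g(320,560,485,.04),g(320,445,545,.04))-np.pi/2),
("cas","cas",g(180,80,402,.01),ang(g(180,124,366,.01),g(180,22,405,.01))-np.pi/2),
("green","bot",g(320,218,410,.065),0),("blue","bot",g(180,295,415,.065),0),("red","bot",g(180,554,419,.065),0),
("yel","bot",g(180,395,497,.065),0),("pur","bot",g(180,269,546,.065),0)]
for n,s,p,a in G:
    p0=[*p,a];print(n,np.round(p0,3),*[fit(s,p0,v,36) for v in([V["top"]],[V["scene"]],list(V.values()))])
for n,u,v in(("beaker",430*.7,213*.7),("markerA",180*.7,289*.7),("markerB",189*.7,350*.7)):print(n,px2w(V["top"][1],u,v,.01 if n[0]=="m" else .035))
E
```

```text
rack [ 0.643  0.203 -0.122] [ 0.6453  0.2049 -0.1264  0.0568] [0.6054 0.2347 0.2854 0.9322] [0.6334 0.211  0.1039 0.8926]
carton [ 0.643 -0.21  -0.274] [ 0.6418 -0.2041 -0.2677  0.0264] [ 0.6369 -0.2051 -0.2621  0.0423] [ 0.6405 -0.2044 -0.2782  0.0549]
tip [ 0.423 -0.338  0.491] [ 0.4227 -0.3377  0.4963  0.0652] [ 0.4164 -0.3384  0.4888  0.05  ] [ 0.4209 -0.3379  0.5022  0.0934]
cas [0.454 0.313 0.392] [0.4559 0.3155 0.4095 0.0744] [0.4507 0.3173 0.3941 0.092 ] [0.4549 0.3157 0.4145 0.1524]
green [ 0.458 -0.167  0.   ] [ 0.4604 -0.1666  0.0505  0.0853] [ 0.4566 -0.1672 -0.0208  0.0815] [ 0.4598 -0.1673  0.0201  0.1098]
blue [0.447 0.171 0.   ] [ 0.4489  0.175  -0.0333  0.0775] [0.4434 0.1755 0.2286 0.5093] [ 0.4484  0.175  -0.0158  0.3138]
red [0.449 0.013 0.   ] [ 0.4502  0.0152 -0.0015  0.0868] [0.4464 0.0149 0.1177 0.105 ] [0.4501 0.0153 0.1173 0.1156]
yel [0.399 0.109 0.   ] [ 0.4001  0.1109 -0.0231  0.1162] [ 0.393   0.1125 -0.074   0.0845] [0.3998 0.1109 0.1438 0.1492]
pur [0.368 0.184 0.   ] [ 0.3676  0.1898 -0.0349  0.0784] [0.3621 0.1905 0.1537 0.5512] [0.3671 0.1897 0.0572 0.3319]
beaker [0.76436744 0.02324458 0.035     ]
markerA [0.59984601 0.52770463 0.01      ]
markerB [0.47641332 0.50157782 0.01      ]
```

Both cameras agree to within about 5 mm, so I'll use the averages. I'm starting with the tip box and will refine each pick from the wrist camera at hover.

```bash
cat > go.py <<'E'
import numpy as np
from rig import ctrl
# world shift -> row numbers: go(x,y,z,phi_deg) ; phi = world angle of tool x
def go(*goals):
    o=ctrl.observe();p=np.array(o["position"]);R=np.array(o["orientation"]);ph=np.degrees(np.arctan2(R[1,0],R[0,0]))
    print("t",round(o["time_s"],2),"p",p.round(4),"phi",round(ph,2),"w",round(o["grip_width"],4),"F",round(float(np.max(o["grasp_force"])),1),"wf",np.round(o["wrist_force"],1))
    for x,y,z,f in goals:
        d=(ph-f+180)%360-180
        print(np.round(np.r_[R.T@(np.array([x,y,z])-p)/.5,d/120],4).tolist())
E
python3 -c "
from go import *
go((.4195,-.338,.22,118.2))"
```

```text
t 0.1 p [ 0.239  -0.4948  0.2179] phi 25.77 w 0.0933 F 0.0 wf [-0.6 -0.   0. ]
[0.4614, -0.1255, -0.0038, -0.7702]
```

Request:
send_rows(
  targets=[
    [0.461,-0.1255,-0.004,-0.77],
    [0.461,-0.1255,-0.004,-0.77],
    [0.461,-0.1255,-0.004,-0.77],
    [0.461,-0.1255,-0.004,-0.77],
    [0.461,-0.1255,-0.004,-0.77],
    [0.461,-0.1255,-0.004,-0.77],
    [0.461,-0.1255,-0.004,-0.77],
    [0.461,-0.1255,-0.004,-0.77],
    [0.461,-0.1255,-0.004,-0.77],
    [0.461,-0.1255,-0.004,-0.77],
  ],
)

```text
time_s: 0.93
position: [0.4196, -0.3379, 0.2202]
orientation: [[-0.136, 0.991, -0.001], [0.991, 0.136, 0.001], [0.001, -0.001, -1.0]]
wrist_force: [-0.7, 0.3, -0.9]
grip_width: 0.0933
grasp_force: 0.0
```

```bash
python3 -c "
from go import *
go((.4195,-.338,.22,118.2))"
```

```text
t 0.93 p [ 0.4196 -0.3379  0.2202] phi 97.81 w 0.0933 F 0.0 wf [-0.7  0.3 -0.9]
[-0.0002, -0.0002, 0.0004, -0.17]
```

Request:
send_rows(
  targets=[
    [0,0,0,-0.17],
    [0,0,0,-0.17],
    [0,0,0,-0.17],
    [0,0,0,-0.17],
    [0,0,0,-0.17],
    [0,0,0,-0.17],
  ],
)

```text
time_s: 1.43
position: [0.4193, -0.3384, 0.2204]
orientation: [[-0.463, 0.886, -0.0], [0.886, 0.463, 0.0], [0.001, -0.0, -1.0]]
wrist_force: [-0.8, 0.3, -0.2]
grip_width: 0.0929
grasp_force: 0.0
```

```bash
cat > wfit.py <<'E'
import sys
from fit import *
from rig import ctrl
# refine from the wrist camera: wfit.py picname shape x y yaw
def wfit(name,shape,p0,rad=150):
    c=cam(ctrl,"wrist");im=ctrl.snapshot("wrist")[:,:,::-1].copy();cv2.imwrite(f"pics/{name}.png",im)
    print("px",w2px(c,[p0[0],p0[1],.02]).round(),"fit",fit(shape,p0,[(im,c)],rad),"cam z",c[3][2,3].round(3))
E
python3 -c "
from wfit import *;from go import *
wfit('w1','tip',[.4195,-.338,.492],200)
go((.4195,-.338,.008,118.2))"
```

```text
px [274. 177.] fit [ 0.4204 -0.3377  0.5073  0.0471] cam z 0.386
t 1.48 p [ 0.4194 -0.3385  0.2205] phi 117.64 w 0.0929 F 0.0 wf [ 0.4 -0.1 -0.5]
[0.0006, 0.0008, 0.4249, -0.0046]
```

View pics/w1.png

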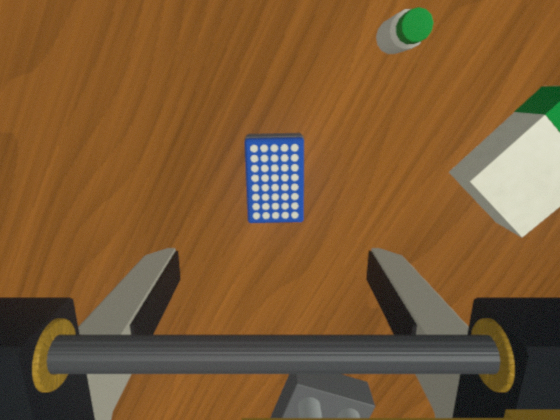

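The wrist view shows the box squarely between the fingers, with its centre at (275,178). The fit agrees to within 1 mm, so I'm descending.

Request:
send_rows(
  targets=[
    [0.001,0.002,0.3,-0.005],
    [0.001,0.002,0.3,-0.005],
    [0.001,0.002,0.3,-0.005],
    [0.001,0.002,0.3,-0.005],
    [0.001,0.002,0.36,-0.005],
    [0.001,0.002,0.4,-0.005],
    [0.001,0.002,0.42,-0.005],
    [0.001,0.002,0.42,-0.005],
  ],
  hand=1,
)

```text
time_s: 2.15
position: [0.4189, -0.3363, 0.0085]
orientation: [[-0.474, 0.88, -0.003], [0.88, 0.474, 0.004], [0.005, -0.001, -1.0]]
wrist_force: [0.6, 0.5, -0.1]
grip_width: 0.0932
grasp_force: 0.0
```

Request:
send_rows(
  targets=[
    [0,0,0,0],
    [0,0,0,0],
    [0,0,0,0],
    [0,0,0,0],
    [0,0,0,0],
    [0,0,0,0],
    [0,0,0,0],
    [0,0,0,0],
    [0,0,0,0],
    [0,0,0,0],
  ],
  hand=0.3,
  squeeze=15,
)

```text
time_s: 2.98
position: [0.4204, -0.338, 0.0114]
orientation: [[-0.475, 0.88, 0.001], [0.88, 0.475, -0.001], [-0.001, 0.0, -1.0]]
wrist_force: [-0.2, 1.5, 6.0]
grip_width: 0.0582
grasp_force: 15.0
```

```bash
python3 -c "
from go import *
go((.4195,-.338,.16,118.2),(.4195,-.338,.16,75))"
```

```text
t 2.98 p [ 0.4204 -0.338   0.0114] phi 118.39 w 0.0582 F 15.0 wf [-0.2  1.5  6. ]
[0.0005, -0.0015, -0.2972, 0.0016]
[0.0005, -0.0015, -0.2972, 0.3616]
```

Request:
send_rows(
  targets=[
    [0,0,-0.1,0],
    [0,0,-0.2,0],
    [0,0,-0.3,0],
    [0,0,-0.3,0.36],
    [0,0,-0.3,0.36],
    [0,0,-0.3,0.36],
    [0,0,-0.3,0.36],
    [0,0,-0.3,0.36],
    [0,0,-0.3,0.36],
    [0,0,-0.3,0.36],
  ],
)

```text
time_s: 3.82
position: [0.4198, -0.3373, 0.1602]
orientation: [[0.26, 0.966, -0.001], [0.966, -0.26, 0.001], [0.001, -0.001, -1.0]]
wrist_force: [-0.0, -0.7, -1.3]
grip_width: 0.0584
grasp_force: 15.0
```

```bash
python3 -c "
from go import *
go((.639,-.2045,.16,74.8))"
```

```text
t 3.82 p [ 0.4198 -0.3373  0.1602] phi 74.93 w 0.0584 F 15.0 wf [-0.  -0.7 -1.3]
[0.3705, 0.3543, 0.0003, 0.0011]
```

Request:
send_rows(
  targets=[
    [0.06,0.06,0,0],
    [0.12,0.115,0,0],
    [0.18,0.175,0,0],
    [0.18,0.175,0,0],
    [0.18,0.175,0,0],
    [0.18,0.175,0,0],
  ],
)

```text
time_s: 4.32
position: [0.5272, -0.2726, 0.16]
orientation: [[0.252, 0.968, -0.002], [0.968, -0.252, 0.0], [0.0, -0.002, -1.0]]
wrist_force: [-0.9, -0.2, -1.3]
grip_width: 0.0578
grasp_force: 15.0
```

```bash
python3 -c "
from wfit import *;from go import *
wfit('w2','carton',[.639,-.2045,-.265],150)
go((.639,-.2045,.16,74.8))"
```

```text
px [391.  76.] fit [ 0.6364 -0.2154 -0.2722  0.1026] cam z 0.326
t 4.37 p [ 0.5268 -0.2731  0.1601] phi 75.29 w 0.058 F 15.0 wf [ 0.2 -0.8 -1.4]
[0.1898, 0.1822, -0.0, 0.0041]
```

View pics/w2.png

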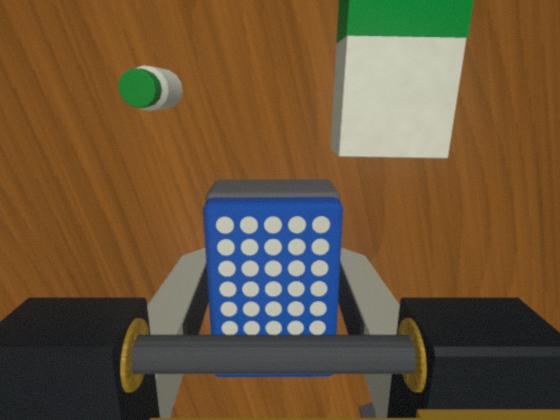

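The carton's near end is visible: top corners at about (340,156) and (449,157), side top edges running up to (345,37) and (466,37). The box sits square in the grip.

```bash
python3 -c "
from h import *;from go import *
c=cam(ctrl,'wrist')
a,b,d,e=[px2w(c,u,v,.045)[:2] for u,v in((340,156),(448.5,157),(345,37),(466,37))]
print(a,b,np.linalg.norm(a-b));w=b-a;yaw=np.arctan2(w[1],w[0]);print('yaw',yaw,np.arctan2(*(d-a)[::-1])-np.pi/2,np.arctan2(*(e-b)[::-1])-np.pi/2)
for y in(yaw,-.267):print((a+b)/2+.06*np.array([-np.sin(y),np.cos(y)]))
# tip-box lid corners, at lid height z=.16-.008+.04-.003
print([px2w(c,u,v,.189)[:2].round(4) for u,v in((206,200),(340,200),(212,375),(334,375))])
"
```

```text
[ 0.58415245 -0.25152565] [ 0.66421896 -0.27331145] 0.08297751594184113
yaw -0.2656646653535471 -0.2450126946488167 -0.26183656360280794
[ 0.63993874 -0.20452345]
[ 0.64001604 -0.20454454]
[array([ 0.5116, -0.2251]), array([ 0.5616, -0.2382]), array([ 0.4891, -0.3042]), array([ 0.5423, -0.3182])]
```

Request:
send_rows(
  targets=[
    [0.06,0.06,0,0.004],
    [0.12,0.12,0,0.004],
    [0.191,0.184,0,0.004],
    [0.191,0.184,0,0.004],
    [0.191,0.184,0,0.004],
    [0.191,0.184,0,0.004],
    [0.191,0.184,0.06,0.004],
    [0.191,0.184,0.12,0.004],
    [0.191,0.184,0.16,0.004],
    [0.191,0.184,0.16,0.004],
  ],
)

```text
time_s: 5.2
position: [0.6358, -0.2047, 0.0757]
orientation: [[0.266, 0.964, -0.009], [0.964, -0.266, 0.004], [0.001, -0.01, -1.0]]
wrist_force: [-1.9, 0.8, -1.5]
grip_width: 0.0578
grasp_force: 15.0
```

```bash
python3 -c "
from go import *
go((.6395,-.2055,.0575,74.8))"
```

```text
t 5.2 p [ 0.6358 -0.2047  0.0757] phi 74.58 w 0.0578 F 15.0 wf [-1.9  0.8 -1.5]
[0.0003, 0.008, 0.0362, -0.0018]
```

Request:
send_rows(
  targets=[
    [0,0,0.01,0],
    [0,0,0.02,0],
    [0,0,0.03,0],
    [0,0,0.038,0],
    [0,0,0.038,0],
    [0,0,0.038,0],
    [0,0,0.038,0],
  ],
)

```text
time_s: 5.78
position: [0.6414, -0.2042, 0.0622]
orientation: [[0.263, 0.965, 0.001], [0.965, -0.263, -0.0], [-0.0, 0.001, -1.0]]
wrist_force: [0.2, -0.7, -1.8]
grip_width: 0.0581
grasp_force: 15.0
```

```bash
python3 -c "
from go import *
go((.6395,-.2055,.0565,74.8))"
```

```text
t 5.78 p [ 0.6414 -0.2042  0.0622] phi 74.72 w 0.0581 F 15.0 wf [ 0.2 -0.7 -1.8]
[-0.0034, -0.0029, 0.0113, -0.0006]
```

Request:
send_rows(
  targets=[
    [-0.002,-0.003,0.004,0],
    [-0.002,-0.003,0.008,0],
    [-0.002,-0.003,0.011,0],
    [-0.002,-0.003,0.011,0],
    [-0.002,-0.003,0.011,0],
  ],
)

```text
time_s: 6.2
position: [0.6393, -0.2047, 0.0564]
orientation: [[0.264, 0.965, -0.0], [0.965, -0.264, -0.0], [-0.0, 0.0, -1.0]]
wrist_force: [-0.9, 0.1, 1.3]
grip_width: 0.0577
grasp_force: 15.0
```

Request:
send_rows(
  targets=[
    [0,0,0,0],
    [0,0,0,0],
    [0,0,0,0],
    [0,0,0,0],
    [0,0,0,0],
    [0,0,0,0],
  ],
  hand=0.85,
)

```text
time_s: 6.7
position: [0.6394, -0.2048, 0.0561]
orientation: [[0.264, 0.965, 0.0], [0.965, -0.264, 0.0], [0.0, 0.0, -1.0]]
wrist_force: [0.4, -0.3, 0.4]
grip_width: 0.0791
grasp_force: 0.0
```

Request:
send_rows(
  targets=[
    [0,0,-0.06,0],
    [0,0,-0.14,0],
    [0,0,-0.22,0],
    [0,0,-0.3,0],
    [0,0,-0.3,0],
    [0,0,-0.3,0],
  ],
)

```text
time_s: 7.2
position: [0.641, -0.2056, 0.2101]
orientation: [[0.264, 0.965, 0.007], [0.965, -0.264, -0.003], [-0.002, 0.007, -1.0]]
wrist_force: [0.6, 1.3, -0.1]
grip_width: 0.0791
grasp_force: 0.0
```

```bash
python3 -c "
from go import *
go((.4585,-.167,.2,90))"
```

```text
t 7.2 p [ 0.641  -0.2056  0.2101] phi 74.71 w 0.0791 F 0.0 wf [ 0.6  1.3 -0.1]
[-0.0218, -0.3726, 0.0175, -0.1274]
```

```bash
python3 -c "
from go import *
go((.453,.3163,.22,113))"
```

```text
t 7.2 p [ 0.641  -0.2056  0.2101] phi 74.71 w 0.0791 F 0.0 wf [ 0.6  1.3 -0.1]
[0.9076, -0.6377, -0.0259, -0.319]
```

Request:
send_rows(
  targets=[
    [0.06,-0.04,-0.026,-0.03],
    [0.908,-0.638,-0.026,-0.319],
    [0.908,-0.638,-0.026,-0.319],
    [0.908,-0.638,-0.026,-0.319],
    [0.908,-0.638,-0.026,-0.319],
    [0.908,-0.638,-0.026,-0.319],
    [0.908,-0.638,-0.026,-0.319],
    [0.908,-0.638,-0.026,-0.319],
    [0.908,-0.638,-0.026,-0.319],
    [0.908,-0.638,-0.026,-0.319],
  ],
  hand=0.6,
)

```text
time_s: 8.03
position: [0.4982, 0.1835, 0.2174]
orientation: [[-0.39, 0.921, -0.003], [0.921, 0.39, -0.0], [0.001, -0.003, -1.0]]
wrist_force: [-0.5, 0.1, -0.2]
grip_width: 0.0559
grasp_force: 0.0
```

```bash
python3 -c "
from go import *
go((.453,.3163,.22,113))"
```

```text
t 8.03 p [0.4982 0.1835 0.2174] phi 112.97 w 0.0559 F 0.0 wf [-0.5  0.1 -0.2]
[0.2797, 0.0204, -0.005, -0.0002]
```

Request:
send_rows(
  targets=[
    [0.07,0.005,0,0],
    [0.15,0.01,0,0],
    [0.22,0.015,0,0],
    [0.27,0.02,0,0],
    [0.27,0.02,0,0],
    [0.27,0.02,0,0],
    [0.27,0.02,0,0],
  ],
)

```text
time_s: 8.62
position: [0.4563, 0.3095, 0.2179]
orientation: [[-0.391, 0.92, -0.002], [0.92, 0.391, -0.001], [-0.001, -0.002, -1.0]]
wrist_force: [-0.4, -0.2, -0.4]
grip_width: 0.0554
grasp_force: 0.0
```

```bash
python3 -c "
from wfit import *;from go import *
wfit('w3','cas',[.453,.316,.402],120)
go((.453,.3163,.003,113))"
```

```text
px [273. 171.] fit [0.4539 0.3163 0.4021 0.028 ] cam z 0.383
t 8.67 p [0.4567 0.3092 0.2182] phi 112.95 w 0.0559 F 0.0 wf [ 0.6 -0.3  0. ]
[0.0162, -0.0005, 0.4303, -0.0004]
```

View pics/w3.png

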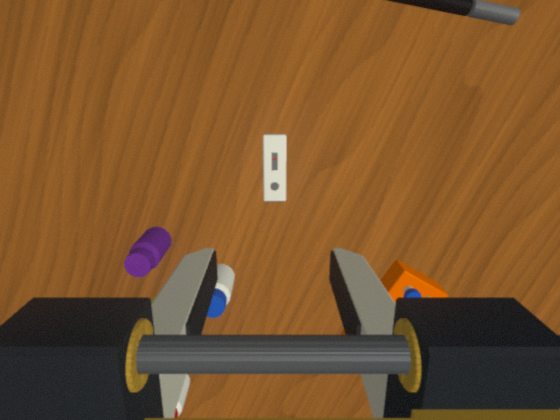

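The cassette is at (275,168), parallel to the fingers, and the fit matches (0.454, 0.316, 0.402). Descending.

Request:
send_rows(
  targets=[
    [0.016,0.001,0.07,0],
    [0.016,0.001,0.14,0],
    [0.016,0.001,0.21,0],
    [0.016,0.001,0.28,0],
    [0.016,0.001,0.34,0],
    [0.016,0.001,0.38,0],
    [0.016,0.001,0.4,0],
    [0.016,0.001,0.4,0],
    [0.016,0.001,0.4,0],
  ],
)

```text
time_s: 9.42
position: [0.4548, 0.3171, 0.0194]
orientation: [[-0.389, 0.921, -0.0], [0.921, 0.389, -0.0], [-0.0, -0.0, -1.0]]
wrist_force: [0.6, 0.9, 0.3]
grip_width: 0.0558
grasp_force: 0.0
```

```bash
python3 -c "
from go import *
go((.4539,.3163,.004,113))"
```

```text
t 9.42 p [0.4548 0.3171 0.0194] phi 112.91 w 0.0558 F 0.0 wf [0.6 0.9 0.3]
[-0.0007, -0.0022, 0.0308, -0.0007]
```

Request:
send_rows(
  targets=[
    [-0.001,-0.002,0.015,0],
    [-0.001,-0.002,0.031,0],
    [-0.001,-0.002,0.031,0],
    [-0.001,-0.002,0.031,0],
  ],
)

```text
time_s: 9.75
position: [0.4533, 0.3169, 0.0038]
orientation: [[-0.391, 0.921, -0.0], [0.921, 0.391, 0.0], [0.0, 0.0, -1.0]]
wrist_force: [-0.3, 1.1, -0.2]
grip_width: 0.0556
grasp_force: 0.0
```

Request:
send_rows(
  targets=[
    [0,0,0,0],
    [0,0,0,0],
    [0,0,0,0],
    [0,0,0,0],
    [0,0,0,0],
    [0,0,0,0],
    [0,0,0,0],
    [0,0,0,0],
  ],
  hand=0.1,
  squeeze=8,
)

```text
time_s: 10.42
position: [0.4535, 0.317, 0.0038]
orientation: [[-0.391, 0.921, 0.0], [0.921, 0.391, 0.0], [0.0, 0.0, -1.0]]
wrist_force: [-0.2, -0.5, 1.7]
grip_width: 0.0241
grasp_force: 8.0
```

```bash
python3 -c "
from go import *
go((.5617,.2153,.1,82.8))"
```

```text
t 10.42 p [0.4535 0.317  0.0038] phi 112.99 w 0.0241 F 8.0 wf [-0.2 -0.5  1.7]
[-0.2718, 0.1199, -0.1924, 0.2516]
```

Request:
send_rows(
  targets=[
    [0,0,-0.03,0],
    [0,0,-0.1,0],
    [0,0,-0.18,0],
    [-0.07,0.03,-0.2,0.06],
    [-0.14,0.06,-0.2,0.12],
    [-0.21,0.09,-0.2,0.18],
    [-0.272,0.12,-0.2,0.24],
    [-0.272,0.12,-0.2,0.252],
    [-0.272,0.12,-0.2,0.252],
    [-0.272,0.12,-0.2,0.252],
  ],
)

```text
time_s: 11.25
position: [0.5612, 0.2149, 0.1032]
orientation: [[0.126, 0.992, -0.001], [0.992, -0.126, 0.0], [-0.0, -0.001, -1.0]]
wrist_force: [-0.2, 0.1, -0.5]
grip_width: 0.0239
grasp_force: 8.0
```

```bash
python3 -c "
from go import *
go((.562,.2153,.007,82.8))"
```

```text
t 11.25 p [0.5612 0.2149 0.1032] phi 82.78 w 0.0239 F 8.0 wf [-0.2  0.1 -0.5]
[0.001, 0.0017, 0.1923, -0.0002]
```

Request:
send_rows(
  targets=[
    [0.001,0.002,0.06,0],
    [0.001,0.002,0.12,0],
    [0.001,0.002,0.16,0],
    [0.001,0.002,0.18,0],
    [0.001,0.002,0.19,0],
    [0.001,0.002,0.197,0],
    [0.001,0.002,0.197,0],
    [0.001,0.002,0.197,0],
  ],
)

```text
time_s: 11.92
position: [0.5635, 0.216, 0.0063]
orientation: [[0.126, 0.992, 0.002], [0.992, -0.126, 0.0], [0.001, 0.002, -1.0]]
wrist_force: [0.5, 0.1, 0.0]
grip_width: 0.0238
grasp_force: 8.0
```

```bash
python3 -c "
from go import *
go((.562,.2153,.004,82.8))"
```

```text
t 11.92 p [0.5635 0.216  0.0063] phi 82.79 w 0.0238 F 8.0 wf [0.5 0.1 0. ]
[-0.0018, -0.0029, 0.0046, -0.0001]
```

Request:
send_rows(
  targets=[
    [0,-0.002,0.003,0],
    [0,-0.002,0.004,0],
    [0,-0.002,0.004,0],
  ],
)

```text
time_s: 12.17
position: [0.5621, 0.2158, 0.0038]
orientation: [[0.126, 0.992, 0.001], [0.992, -0.126, 0.0], [0.0, 0.001, -1.0]]
wrist_force: [-0.3, 0.0, 1.3]
grip_width: 0.024
grasp_force: 8.0
```

Request:
send_rows(
  targets=[
    [0,0,0,0],
    [0,0,0,0],
    [0,0,0,0],
    [0,0,0,0],
    [0,0,0,0],
  ],
  hand=0.45,
)

```text
time_s: 12.58
position: [0.5618, 0.2156, 0.0031]
orientation: [[0.126, 0.992, -0.0], [0.992, -0.126, -0.0], [-0.0, -0.0, -1.0]]
wrist_force: [0.3, 0.4, 0.1]
grip_width: 0.0417
grasp_force: 0.0
```

Request:
send_rows(
  targets=[
    [0,0,-0.06,0],
    [0,0,-0.14,0],
    [0,0,-0.22,0],
    [0,0,-0.3,0],
    [0,0,-0.38,0],
    [0,0,-0.42,0],
    [0,0,-0.42,0],
  ],
)

```text
time_s: 13.17
position: [0.5648, 0.2163, 0.2197]
orientation: [[0.126, 0.992, 0.011], [0.992, -0.126, 0.002], [0.003, 0.011, -1.0]]
wrist_force: [0.1, -0.7, 1.3]
grip_width: 0.0419
grasp_force: 0.0
```

```bash
python3 -c "
from wfit import *;from go import *
wfit('w4','cas',[.562,.215,-.126],60)
go((.446,.175,.22,85))"
```

```text
px [269. 179.] fit [ 0.5609  0.2148 -0.1388  0.0312] cam z 0.386
t 13.22 p [0.5634 0.216  0.2163] phi 82.76 w 0.0418 F 0.0 wf [-0.4  0.3 -0.6]
[-0.111, -0.2225, -0.0089, -0.0187]
```

View pics/w4.png

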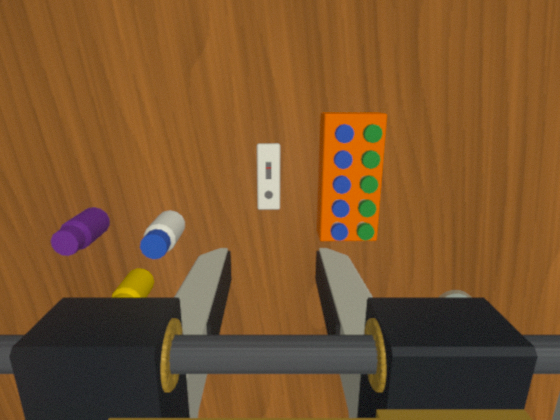

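The cassette lies parallel to the rack and centred on it: cassette at (269,177), rack from (322,114) to (380,240). I'll fit the rack and the blue bottle in this same picture.

```bash
python3 -c "
from wfit import *
c=cam(ctrl,'wrist');im=cv2.imread('pics/w4.png')
print(fit('rack',[.6435,.205,-.126],[(im,c)],85),fit('bot',[.446,.175,0],[(im,c)],45))"
```

```text
[ 0.6396  0.2054 -0.1151  0.0546] [0.4456 0.1759 0.084  0.0384]
```

Request:
send_rows(
  targets=[
    [-0.04,-0.07,-0.009,-0.018],
    [-0.08,-0.14,-0.009,-0.018],
    [-0.111,-0.2225,-0.009,-0.018],
    [-0.111,-0.2225,-0.009,-0.018],
    [-0.111,-0.2225,-0.009,-0.018],
    [-0.111,-0.2225,-0.009,-0.018],
    [-0.111,-0.2225,-0.009,-0.018],
  ],
  hand=0.55,
)

```text
time_s: 13.8
position: [0.4456, 0.1748, 0.2173]
orientation: [[0.089, 0.996, 0.0], [0.996, -0.089, 0.0], [0.0, 0.0, -1.0]]
wrist_force: [-0.0, 0.6, -0.3]
grip_width: 0.0514
grasp_force: 0.0
```

```bash
python3 -c "
from wfit import *;from go import *
wfit('w5','bot',[.446,.175,0],50)
go((.446,.175,.013,85))"
```

```text
px [274. 177.] fit [0.4468 0.175  0.1809 0.0275] cam z 0.383
t 13.85 p [0.4457 0.1749 0.2173] phi 84.91 w 0.0513 F 0.0 wf [ 0.2  0.6 -0.9]
[0.0003, 0.0004, 0.4086, -0.0008]
```

Request:
send_rows(
  targets=[
    [0,0.001,0.07,0],
    [0,0.001,0.14,0],
    [0,0.001,0.21,0],
    [0,0.001,0.28,0],
    [0,0.001,0.34,0],
    [0,0.001,0.38,0],
    [0,0.001,0.405,0],
    [0,0.001,0.405,0],
    [0,0.001,0.405,0],
    [0,0.001,0.405,0],
  ],
)

```text
time_s: 14.68
position: [0.4462, 0.1748, 0.0156]
orientation: [[0.089, 0.996, 0.001], [0.996, -0.089, 0.0], [0.0, 0.001, -1.0]]
wrist_force: [0.1, -0.6, -0.6]
grip_width: 0.0514
grasp_force: 0.0
```

Request:
send_rows(
  targets=[
    [0,0,0,0],
    [0,0,0,0],
    [0,0,0,0],
    [0,0,0,0],
    [0,0,0,0],
    [0,0,0,0],
    [0,0,0,0],
    [0,0,0,0],
  ],
  hand=0.2,
  squeeze=10,
)

```text
time_s: 15.35
position: [0.4459, 0.1747, 0.016]
orientation: [[0.089, 0.996, 0.002], [0.996, -0.089, 0.0], [0.001, 0.002, -1.0]]
wrist_force: [0.6, 0.2, 6.5]
grip_width: 0.0318
grasp_force: 10.0
```

```bash
python3 -c "
from go import *
go((.5495,.1248,.115,82.8))"
```

```text
t 15.35 p [0.4459 0.1747 0.016 ] phi 84.91 w 0.0318 F 10.0 wf [0.6 0.2 6.5]
[-0.081, 0.2156, -0.1975, 0.0176]
```

Request:
send_rows(
  targets=[
    [0,0,-0.03,0],
    [0,0,-0.09,0],
    [0,0,-0.15,0],
    [0,0.02,-0.2,0],
    [-0.03,0.07,-0.2,0.018],
    [-0.055,0.14,-0.2,0.018],
    [-0.07,0.19,-0.2,0.018],
    [-0.081,0.215,-0.2,0.018],
    [-0.081,0.215,-0.2,0.018],
    [-0.081,0.215,-0.2,0.018],
  ],
)

```text
time_s: 16.18
position: [0.5478, 0.1244, 0.1144]
orientation: [[0.127, 0.992, -0.002], [0.992, -0.127, 0.0], [-0.0, -0.002, -1.0]]
wrist_force: [-1.0, 0.4, -1.1]
grip_width: 0.0317
grasp_force: 10.0
```

```bash
python3 -c "
from go import *
go((.5495,.1248,.0165,82.8))"
```

```text
t 16.18 p [0.5478 0.1244 0.1144] phi 82.69 w 0.0317 F 10.0 wf [-1.   0.4 -1.1]
[0.0013, 0.0036, 0.1957, -0.0009]
```

Request:
send_rows(
  targets=[
    [0.001,0.002,0.06,0],
    [0.001,0.002,0.12,0],
    [0.001,0.002,0.15,0],
    [0.001,0.002,0.17,0],
    [0.001,0.002,0.185,0],
    [0.001,0.002,0.192,0],
    [0.001,0.002,0.192,0],
    [0.001,0.002,0.192,0],
    [0.001,0.002,0.192,0],
  ],
)

```text
time_s: 16.93
position: [0.5503, 0.1252, 0.0202]
orientation: [[0.126, 0.992, 0.002], [0.992, -0.126, 0.0], [0.0, 0.002, -1.0]]
wrist_force: [0.6, 0.6, -1.2]
grip_width: 0.0319
grasp_force: 10.0
```

```bash
python3 -c "
from go import *
go((.5495,.1248,.016,82.8))"
```

```text
t 16.93 p [0.5503 0.1252 0.0202] phi 82.75 w 0.0319 F 10.0 wf [ 0.6  0.6 -1.2]
[-0.001, -0.0014, 0.0085, -0.0004]
```

Request:
send_rows(
  targets=[
    [0,-0.001,0.003,0],
    [0,-0.001,0.006,0],
    [0,-0.001,0.008,0],
    [0,-0.001,0.008,0],
    [0,-0.001,0.008,0],
  ],
)

```text
time_s: 17.35
position: [0.5493, 0.1251, 0.0161]
orientation: [[0.126, 0.992, 0.001], [0.992, -0.126, 0.0], [0.0, 0.001, -1.0]]
wrist_force: [-0.9, -0.2, 5.3]
grip_width: 0.0318
grasp_force: 10.0
```

Request:
send_rows(
  targets=[
    [0,0,0,0],
    [0,0,0,0],
    [0,0,0,0],
    [0,0,0,0],
    [0,0,0,0],
  ],
  hand=0.55,
)

```text
time_s: 17.77
position: [0.5489, 0.1251, 0.015]
orientation: [[0.126, 0.992, -0.0], [0.992, -0.126, -0.0], [-0.0, -0.0, -1.0]]
wrist_force: [-0.6, -1.2, -0.1]
grip_width: 0.0511
grasp_force: 0.0
```

Request:
send_rows(
  targets=[
    [0,0,-0.06,0],
    [0,0,-0.14,0],
    [0,0,-0.22,0],
    [0,0,-0.3,0],
    [0,0,-0.38,0],
    [0,0,-0.4,0],
    [0,0,-0.4,0],
  ],
)

```text
time_s: 18.35
position: [0.5513, 0.1253, 0.2194]
orientation: [[0.126, 0.992, 0.008], [0.992, -0.126, 0.0], [0.001, 0.008, -1.0]]
wrist_force: [0.1, 0.1, -0.2]
grip_width: 0.0512
grasp_force: 0.0
```

```bash
python3 -c "
from wfit import *;from go import *
wfit('w6','bot',[.5495,.1248,0],50)
go((.4595,-.167,.22,82.8))"
```

```text
px [271. 178.] fit [0.5481 0.1256 0.047  0.0265] cam z 0.385
t 18.4 p [0.5498 0.1252 0.2164] phi 82.75 w 0.0513 F 0.0 wf [ 0.7  0.1 -0.5]
[-0.6025, -0.1053, -0.0079, -0.0004]
```

Blue is placed. Now green.

Request:
send_rows(
  targets=[
    [-0.06,-0.01,-0.008,0],
    [-0.13,-0.023,-0.008,0],
    [-0.2,-0.035,-0.008,0],
    [-0.28,-0.05,-0.008,0],
    [-0.36,-0.063,-0.008,0],
    [-0.44,-0.077,-0.008,0],
    [-0.52,-0.09,-0.008,0],
    [-0.602,-0.1053,-0.008,0],
    [-0.602,-0.1053,-0.008,0],
    [-0.602,-0.1053,-0.008,0],
  ],
)

```text
time_s: 19.23
position: [0.4569, -0.1682, 0.2165]
orientation: [[0.131, 0.991, -0.004], [0.991, -0.131, 0.003], [0.002, -0.004, -1.0]]
wrist_force: [-0.8, 0.2, 0.6]
grip_width: 0.0509
grasp_force: 0.0
```

Request:
send_rows(
  targets=[
    [0,0,0,0],
    [0,0,0,0],
    [0,0,0,0],
  ],
)

```text
time_s: 19.48
position: [0.4589, -0.1651, 0.2184]
orientation: [[0.124, 0.992, -0.001], [0.992, -0.124, 0.001], [0.001, -0.001, -1.0]]
wrist_force: [0.1, -1.4, -0.7]
grip_width: 0.0511
grasp_force: 0.0
```

```bash
python3 -c "
from wfit import *;from go import *
wfit('w7','bot',[.459,-.167,0],50)
go((.459,-.167,.015,82.8))"
```

```text
px [274. 179.] fit [ 0.4583 -0.1664  0.1307  0.0334] cam z 0.384
t 19.53 p [ 0.459  -0.1652  0.2187] phi 82.89 w 0.0509 F 0.0 wf [ 0.2 -0.4 -0.1]
[-0.0039, 0.0007, 0.4074, 0.0008]
```

Request:
send_rows(
  targets=[
    [-0.003,0,0.07,0],
    [-0.003,0,0.14,0],
    [-0.003,0,0.21,0],
    [-0.003,0,0.28,0],
    [-0.003,0,0.34,0],
    [-0.003,0,0.38,0],
    [-0.003,0,0.405,0],
    [-0.003,0,0.405,0],
    [-0.003,0,0.405,0],
    [-0.003,0,0.405,0],
  ],
)

```text
time_s: 20.37
position: [0.4595, -0.168, 0.0175]
orientation: [[0.125, 0.992, 0.001], [0.992, -0.125, -0.001], [-0.001, 0.001, -1.0]]
wrist_force: [0.4, 0.1, 1.1]
grip_width: 0.0512
grasp_force: 0.0
```

Request:
send_rows(
  targets=[
    [0,0,0,0],
    [0,0,0,0],
    [0,0,0,0],
    [0,0,0,0],
    [0,0,0,0],
    [0,0,0,0],
    [0,0,0,0],
    [0,0,0,0],
  ],
  hand=0.2,
  squeeze=10,
)

```text
time_s: 21.03
position: [0.459, -0.1686, 0.0174]
orientation: [[0.126, 0.992, 0.001], [0.992, -0.126, -0.001], [-0.0, 0.001, -1.0]]
wrist_force: [0.2, 1.1, 6.3]
grip_width: 0.0316
grasp_force: 10.0
```

```bash
python3 -c "
from go import *
go((.573,.3052,.21,82.8))"
```

```text
t 21.03 p [ 0.459  -0.1686  0.0174] phi 82.74 w 0.0316 F 10.0 wf [0.2 1.1 6.3]
[0.9685, 0.1068, -0.3855, -0.0005]
```

Request:
send_rows(
  targets=[
    [0,0,-0.03,0],
    [0,0,-0.09,0],
    [0,0,-0.16,0],
    [0,0,-0.23,0],
    [0,0,-0.3,0],
    [0.02,0.002,-0.36,0],
    [0.06,0.007,-0.385,0],
    [0.12,0.013,-0.385,0],
    [0.19,0.021,-0.385,0],
    [0.26,0.029,-0.385,0],
  ],
)

```text
time_s: 21.87
position: [0.4894, -0.0403, 0.2096]
orientation: [[0.128, 0.992, 0.001], [0.992, -0.128, -0.0], [-0.0, 0.001, -1.0]]
wrist_force: [0.9, -0.2, -0.4]
grip_width: 0.0313
grasp_force: 10.0
```

Request:
send_rows(
  targets=[
    [0.07,0.008,0,0],
    [0.14,0.015,0,0],
    [0.21,0.023,0,0],
    [0.28,0.031,0,0],
    [0.35,0.039,0,0],
    [0.42,0.046,0,0],
    [0.49,0.054,0,0],
    [0.56,0.062,0,0],
    [0.62,0.068,0,0],
    [0.66,0.073,0,0],
  ],
)

```text
time_s: 22.7
position: [0.567, 0.2846, 0.2086]
orientation: [[0.125, 0.992, -0.001], [0.992, -0.125, 0.001], [0.001, -0.001, -1.0]]
wrist_force: [0.7, -0.6, -0.1]
grip_width: 0.0317
grasp_force: 10.0
```

Request:
send_rows(
  targets=[
    [0.03,0.003,0,0],
    [0.045,0.005,0,0],
    [0.045,0.005,0,0],
    [0.045,0.005,0,0],
  ],
)

```text
time_s: 23.03
position: [0.5723, 0.3032, 0.2087]
orientation: [[0.126, 0.992, -0.001], [0.992, -0.126, -0.001], [-0.001, -0.001, -1.0]]
wrist_force: [0.2, -0.4, -0.3]
grip_width: 0.0319
grasp_force: 10.0
```

```bash
python3 -c "
from go import *
go((.573,.3035,.0175,82.8))"
```

```text
t 23.03 p [0.5723 0.3032 0.2087] phi 82.77 w 0.0319 F 10.0 wf [ 0.2 -0.4 -0.3]
[0.0012, 0.0016, 0.3824, -0.0002]
```

Request:
send_rows(
  targets=[
    [0.001,0.001,0.07,0],
    [0.001,0.001,0.14,0],
    [0.001,0.001,0.21,0],
    [0.001,0.001,0.28,0],
    [0.001,0.001,0.33,0],
    [0.001,0.001,0.36,0],
    [0.001,0.001,0.374,0],
    [0.001,0.001,0.374,0],
    [0.001,0.001,0.374,0],
    [0.001,0.001,0.374,0],
  ],
)

```text
time_s: 23.87
position: [0.5744, 0.304, 0.024]
orientation: [[0.127, 0.992, 0.003], [0.992, -0.127, 0.001], [0.001, 0.003, -1.0]]
wrist_force: [0.7, -0.8, -0.6]
grip_width: 0.0318
grasp_force: 10.0
```

```bash
python3 -c "
from go import *
go((.573,.3035,.0175,82.8))"
```

```text
t 23.87 p [0.5744 0.304  0.024 ] phi 82.72 w 0.0318 F 10.0 wf [ 0.7 -0.8 -0.6]
[-0.0014, -0.0028, 0.013, -0.0007]
```

Request:
send_rows(
  targets=[
    [0,-0.002,0.004,0],
    [0,-0.002,0.008,0],
    [0,-0.002,0.012,0],
    [0,-0.002,0.0125,0],
    [0,-0.002,0.0125,0],
    [0,-0.002,0.0125,0],
  ],
)

```text
time_s: 24.37
position: [0.5726, 0.3045, 0.0172]
orientation: [[0.126, 0.992, 0.002], [0.992, -0.126, 0.0], [0.001, 0.002, -1.0]]
wrist_force: [-1.7, -0.7, 4.7]
grip_width: 0.0318
grasp_force: 10.0
```

Request:
send_rows(
  targets=[
    [0,0,0,0],
    [0,0,0,0],
    [0,0,0,0],
    [0,0,0,0],
    [0,0,0,0],
  ],
  hand=0.55,
)

```text
time_s: 24.78
position: [0.572, 0.3042, 0.0157]
orientation: [[0.126, 0.992, -0.0], [0.992, -0.126, -0.0], [-0.0, -0.0, -1.0]]
wrist_force: [-0.4, -0.5, -0.2]
grip_width: 0.0509
grasp_force: 0.0
```

Request:
send_rows(
  targets=[
    [0,0,-0.06,0],
    [0,0,-0.14,0],
    [0,0,-0.22,0],
    [0,0,-0.3,0],
    [0,0,-0.38,0],
    [0,0,-0.44,0],
    [0,0,-0.44,0],
  ],
)

```text
time_s: 25.37
position: [0.5753, 0.3054, 0.2445]
orientation: [[0.126, 0.992, 0.013], [0.992, -0.126, 0.004], [0.006, 0.012, -1.0]]
wrist_force: [0.6, 0.1, -0.4]
grip_width: 0.0512
grasp_force: 0.0
```

Request:
send_rows(
  targets=[
    [-0.1,-0.1,0,0],
    [-0.2,-0.2,0,0],
    [-0.3,-0.3,0,0],
    [-0.3,-0.35,0,0],
    [-0.3,-0.4,0,0],
    [-0.3,-0.4,0,0],
    [-0.3,-0.4,0,0],
  ],
)

```text
time_s: 25.95
position: [0.3472, 0.179, 0.2344]
orientation: [[0.126, 0.992, -0.006], [0.992, -0.126, -0.001], [-0.002, -0.006, -1.0]]
wrist_force: [0.2, 1.1, -1.2]
grip_width: 0.051
grasp_force: 0.0
```

```bash
python3 -c "
from fit import *;from go import *
go()
V=[]
for n in('top','scene'):
    im=ctrl.snapshot(n)[:,:,::-1].copy();V.append((im,cam(ctrl,n)));cv2.imwrite(f'pics/{n}1.png',cv2.resize(im,(800,600),interpolation=cv2.INTER_CUBIC))
for s,p in(('rack',[.643,.205,-.126]),('cas',[.561,.215,-.13]),('bot',[.549,.125,0]),('bot',[.573,.305,0]),('bot',[.448,.015,0])):print(s,fit(s,p,V[:1],26))
SH['tip']=[SH['tip'][0]+[0,0,.045]];
"
```

```text
t 25.95 p [0.3472 0.179  0.2344] phi 82.78 w 0.051 F 0.0 wf [ 0.2  1.1 -1.2]
rack [ 0.6453  0.2035 -0.1296  0.0589]
cas [ 0.5631  0.2144 -0.1301  0.0778]
bot [ 0.5506  0.126  -0.0654  0.0725]
bot [0.573  0.305  0.0015 0.0912]
bot [ 0.4508  0.0158 -0.0024  0.091 ]
```

View pics/scene1.png

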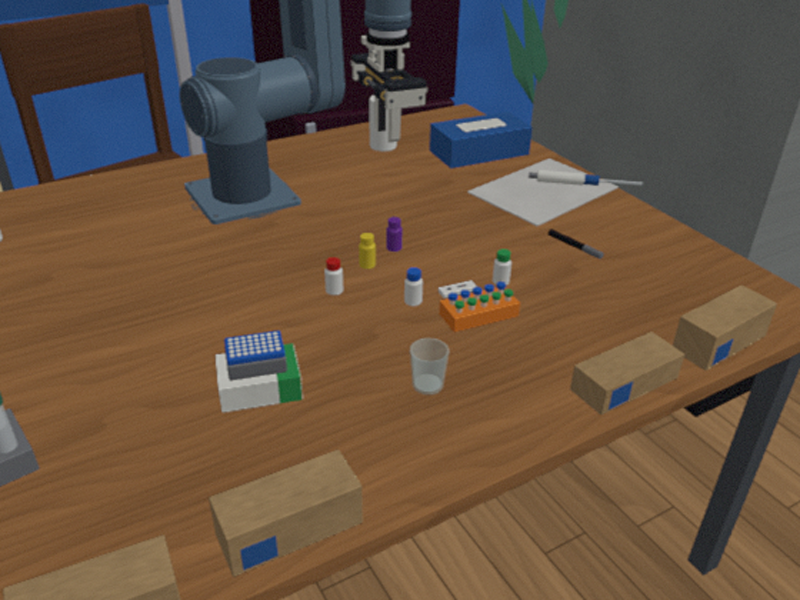

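View pics/top1.png

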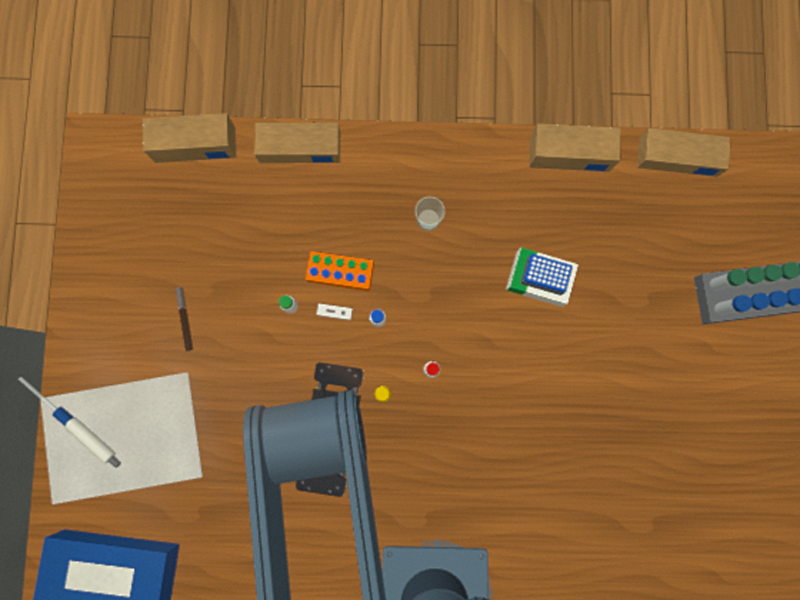

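All four are placed: the cassette (334,311) sits between the green (287,302) and blue (377,317) bottles in front of the rack, and the tip box is on the carton at (550,273). One numeric check on the tip box, then I'll hand in.

```bash
python3 -c "
from h import *;from rig import ctrl
b=px2w(cam(ctrl,'top'),549.5*.7,273.5*.7,.085);print(b)
if np.hypot(b[0]-.642,b[1]+.2045)<.009: print(ctrl.close_job())
"
```

```text
[ 0.63660377 -0.20787596  0.085     ]
the job is handed in; nothing more can be done
None
```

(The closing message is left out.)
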